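Hold back the belt grinder's idler with an S-hook

ROBOT

A 7-joint arm with a two-finger parallel gripper is mounted at the origin on the work surface. World frame = base frame: x ahead of the robot, y to its left, z up, the work surface at z = 0. Lengths are in m, angles in rad, forces in N, time in s.
With the tool pointing down it reaches from about 0.375 to 0.925 m from the base axis. Payload 3.1 kg.
Tool frame: the origin (TCP) lies on the centre line of the jaws, within the pads' length; the fingertips stand 22 mm ahead of it and the grasp point (between the pads) lies 3 mm ahead of it (robot.finger_overhang is the z of the fingertips in the tool frame, in m); z points along the fingers, y is the line along which they close (so a half turn about z gives the same grasp; the last joint's range is limited). The gripper opens to 85 mm and grips with 20 to 120 N. Pads are 22 mm wide; open, the fingers measure 114 mm over their backs; the gripper's body (76 mm by 85 mm) begins 54 mm behind the grasp point. The pads swing forward as they close: fully open they stand 13 mm farther back than shut.
Start: joints at [-1.294, 0.383, 0.044, 1.598, -0.018, 1.161, -0.05], TCP at [0.238, 0.605, 0.253] pointing down, gripper open.
Joint ranges: [-2.61, 2.61], [-0.41, 2.15], [-1.48, 1.57], [0, 2.5], [-1.57, 4.71], [0.05, 1.97], [-2.85, 2.85]. Speed limits (rad/s): [2.79, 2.79, 3.14, 3.14, 3.14, 3.14, 3.14].

INTERFACE

Orientations are given as a unit quaternion [w, x, y, z].
In Python, from workcell import robot gives the robot as it stands.
- The arm moves only by the shell command python3 -m inch 'ROWS'. ROWS is text: rows parted by semicolons, each of 7 numbers parted by spaces: the shift along the tool's x, y, z each as a share of 3 cm, from -1 to 1, then the turn, a rotation vector about the tool's x, y, z each as a share of 0.08 rad, from -1 to 1, then the finger opening in mm, from 0 to 85.4. A call has 1 to 5 rows; each row shifts and turns the commanded pose from where the row before left it, along the tool's axes as they then stand; what a row does not reach is not made up. A row lasts 1/8 s, in which the tool goes at most 62.5 mm and 10.7 degrees, less where a joint would pass 70% of its speed; a pose out of reach is approached as far as the arm can. A call with a number of a shift or a turn outside -1 to 1 is refused whole. A call with a gripper value outside its range is refused whole. The fingers move at their own pace and stop on an object; the grip force is fixed at half the most. Time passes only in rows, so rows that do not move let the fingers close. It gives the time, the measured TCP pose, the force, the opening and the grip force at its end, in the units of the state.
- robot.get_obs(): the state, without advancing time (a new reading comes with each control period).
- robot.capture(name): name is "scene" or "top"; returns the picture (400x640x3 uint8, red, green, blue); there is no depth.
- robot.camera_params(name): a dict with "fovy" (degrees; the focal length in pixels is half the picture's height over the tangent of half this angle, whatever the lens; pixels are square), "cx", "cy" (the principal point, pixels), "R" (3x3) and "t" (3): a world point X has camera coordinates R X + t. Camera axes: x right, y down, z forward; pixel columns grow to the right and rows downward; lengths in m; the calibration is good to about 2 mm. A picture is of the moment at which its call begins. camera_params takes no time and is no camera call.
- robot.job_done(): hands the job in; it is judged then, once.
The state is a dict: "time": time; "joint_positions": joint angles; "joint_vel": joint speeds; "tau": joint torques, N m; "eef_pos": TCP position; "ee_rot": TCP orientation; "wrist_force": force on the tool from outside, world axes, zero at the start; "ft_torque": the same for the moment, N m; "finger_gap": finger opening in m; "finger_force": force on a finger pad.
Only numpy, scipy, OpenCV 4.12 (cv2) and the standard library are available. Lean on these libraries where they do the work, as an engineer would, in place of code of your own. Each camera call takes 0.05 s, during which the arm holds its last target. There are 200 camera calls.

TASK

The belt grinder is to get a new belt, so its spring-loaded idler must be held back. Take the S-hook off its wooden cradle by the orange grip, hook its down-turned end through the hole in the yellow tab, gently pull the idler slide back with it, catch the side-turned end behind the brass post, and let go so that the spring holds the hook, upright and taut, between tab and post. Do not press or pull hard, touch the grinder only with the hook, do not let the slide snap back, and leave everything else where it is.

Things in the scene. Friction and masses are not known exactly. Their poses are not given: they have to be found in the camera images.
- hook: Loose twisted S-hook, 90 g: 6 mm steel wire with a square orange grip, 12 x 12 mm in section, 66 mm long. Origin: centre of the grip, on the wire's axis; x along the straight shank, z up. At x = -55 mm the wire turns down (-z), at x = +55 mm it turns sideways (+y); see hook_down and hook_side. At the start it lies level in the cradle, axis 46 mm above the table.
- hook_down (a point): End of the hook's down-turned leg (centre of the wire's rounded tip, 22 mm below the axis; the wire ends 3 mm lower). Hook axes. The leg leans inward by 12 degrees: wire centre at hook x = -55 mm at the bend, -51 mm here.
- hook_side (a point): End of the hook's side-turned leg (centre of the wire's rounded tip, 22 mm to +y of the axis; the wire ends 3 mm farther). Hook axes. The leg leans inward by 12 degrees: wire centre at hook x = +55 mm at the bend, +51 mm here.
- cradle: Fixed wooden cradle in which the hook starts; origin on the table under the grip, x along the hook. Base 100 x 50 x 6 mm; two notched uprights, 6 mm thick, 36 mm wide, at x = -27 and +27 mm, carry the grip and rise to 47 mm. Between them (48 mm) the grip is free for the fingers.
- grinder: Bolted-down green belt grinder, no belt. Origin on the table; x along the machine from idler to drive wheel (the way the idler is pulled back), z up. Base 440 x 130 x 12 mm, x = -150 to 290 mm. Between tab and post only two guide rods (tops at 37 mm) and a bracket (x = 83 to 95 mm, top at 48 mm). The rest of the idler slide lies at x below -65 mm, up to 135 mm high; drive wheel from x = 165 mm.
- tab_mid (a point): Point on the idler slide (moves with it; grinder axes) on the machine's centre line, level with the yellow tab's top face, 72 mm above the table: the hole's centre if the tab were clamped centrally. The tab is clamped up to 11 mm to either side of it (grinder's y); that shift is not measured: look, or find the hole by feel. Along x the point is true. See tab dimensions under idler_slide.
- post (a point): Fixed brass pin, 12 mm across, 32 mm high, on a flat steel shoulder (29 x 38 mm, from 11.5 mm before to 17.5 mm beyond its axis in x, -15 to 23 mm in y). Point: on its axis at the shoulder's top, 2 mm below the tab's top face, 127 mm beyond tab_mid (slide at rest). Grinder axes. The shank lies on tab and shoulder, at the pin's -y side, the side leg behind it (+x): the slide is then about 22 mm back.
- idler_slide (a joint): How far the idler slide is pulled back, m: 0 at rest against its stop, 0.045 at the far stop. A spring pushes it to 0 with 4 N at rest, rising by 80 N per metre (5.8 N at 22 mm). Its yellow tab is a flat plate 4 mm thick, 58 mm wide, ending 14 mm beyond the hole; the hole goes straight down through it, 15 mm across, free below for 30 mm.
- spray_can: Bystander, leave it: blue spray can, 66 mm across, 190 tall.
- screw_jar: Bystander, leave it: glass jar with red cap, 70 mm across, 85 tall.
- paint_tin: Bystander, leave it: green-labelled tin, 100 mm across, 120 tall.
- hammer: Bystander, leave it: hammer lying on the table, about 300 mm long, handle towards -x of its frame.
- wrench: Bystander, leave it: steel wrench lying on the table.
- spare_roller: Bystander, leave it: black rubber roller standing on end, 60 mm across, 50 tall.
- wood_offcut: Bystander, leave it: plywood offcut 140 x 50 x 30 mm lying on the table.

How it is judged:
On the way, in this order (a step that is already met when the one before it is completed fails the run):
1. the hook is lifted clear of its cradle (height (world z) of hook above 0.075 m), for 0.2 s.
2. the idler slide is pulled back more than 26 mm with the hook (value of joint idler_slide above 0.026 m and contact force between hook and grinder above 2 N), for 0.1 s.
At the end, for the whole second after the job is handed in: The slide is held 17 to 28 mm back by the hook alone; the hook is taut (at least 3 N on the grinder), tipped by less than 0.6 rad, its centre 36 to 56 mm before the post and its axis -1 to 15 mm above the shoulder; hook at rest and released (value of joint idler_slide between 0.017 and 0.028 m and contact force between hook and grinder above 3 N and angle between hook's own z axis and vertical below 0.6 rad and x of hook in the frame of post between -0.056 and -0.036 m and z of hook in the frame of post between -0.001 and 0.015 m and linear speed of hook below 0.01 m/s and contact force between the fingers and hook below 0.1 N); the robot touches nothing.
It fails at once if the hook presses or pulls on the grinder with more than 30 N in all (contacts added up) (contact force between hook and grinder above 30 N).
It fails at once if the gripper or arm touches the grinder with more than 1 N (contact force between any of the fingers, the arm and grinder above 1 N).
It fails at once if the slide snaps back faster than 0.25 m/s (velocity of joint idler_slide below -0.25 m/s).
It fails at once if a bystander is moved by more than 15 mm (distance of any of spray_can, screw_jar, paint_tin, hammer, wrench, spare_roller, wood_offcut from where it was at the start of the episode above 0.015 m).
It also fails if it takes over 67 s, if anything falls off the work surface, if the arm or the gripper's body presses on something with over 40 N, if the wrist force passes 120 N, or if a joint passes its speed limit or range.

## Working session

There is one attempt and no reset: what is moved stays moved. The work goes in short steps, Python scripts to look and compute and a shell command to move; the robot and the scene stay as the last step left them, time stands still between calls to the robot, and variables do not carry over. Pictures are saved under pics/ and viewed, at most 10 in all, crops included, and the job is handed in when it is done.

```bash
mkdir -p pics
python3 - <<'E'
from workcell import robot
import cv2
for n in("scene","top"):
    im=robot.capture(n); cv2.imwrite(f"pics/{n}0.png",im[:,:,::-1]); p=robot.camera_params(n); print(n,p)
o=robot.get_obs(); print(o['eef_pos'],o['ee_rot'],o['time'],o['wrist_force'])
E
```

```text
scene {'fovy': 42.19477673930133, 'cx': 311.49737434349396, 'cy': 202.375828621996, 'R': array([[-0.80141877,  0.59794651,  0.01370856],
       [ 0.38968709,  0.53940492, -0.74644913],
       [-0.45373111, -0.59287629, -0.66530127]]), 't': array([ 0.44449241, -0.15180914,  2.17745559])}
top {'fovy': 50.27987782469214, 'cx': 314.3820920885882, 'cy': 191.56353671032574, 'R': array([[-0.02346479, -0.99972057,  0.00286121],
       [-0.9930527 ,  0.022978  , -0.11540516],
       [ 0.11530717, -0.00554929, -0.99331438]]), 't': array([0.00907826, 0.5355839 , 1.20637805])}
[0.23764156 0.60413701 0.2520099 ] [-1.66719844e-04  1.86259566e-01  9.82499846e-01 -1.18276533e-03] 0.1 [-0.73498184  0.3354788   0.25078071]
```

View pics/scene0.png

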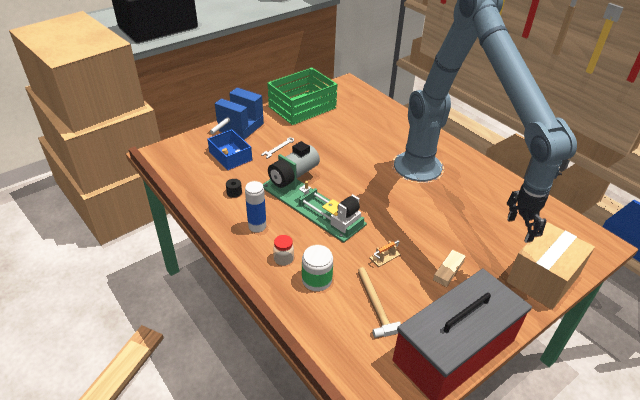

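View pics/top0.png

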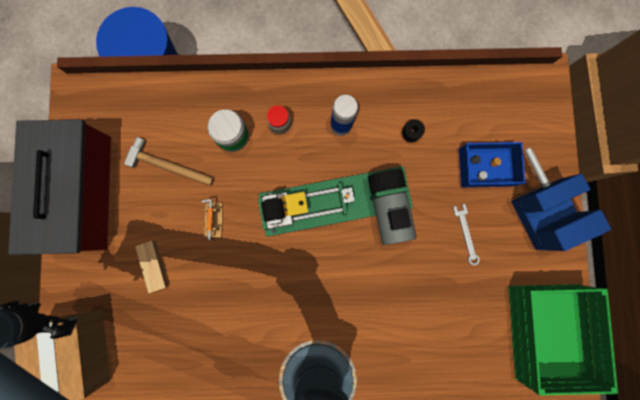

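The top view shows the hook and cradle at about (212,218), the yellow tab at (295,203) and the post at (348,195). The robot base is at the bottom. Next I'll enlarge both the hook and the grinder.

Run:
```python
import cv2,numpy as np
t=cv2.imread("pics/top0.png"); s=cv2.imread("pics/scene0.png")
r=lambda im,x,y,w,h,k:cv2.resize(im[y:y+h,x:x+w],None,fx=k,fy=k,interpolation=cv2.INTER_CUBIC)
a=r(t,250,160,180,90,4.4)[:, :792]
b=np.hstack([r(t,195,190,40,60,4.9)[:190*0+294],r(s,265,170,110,60,4.9)[:294]])[:, :792]
b=cv2.copyMakeBorder(b,0,0,0,max(0,792-b.shape[1]),0)
# 4.4x: crop a from row/col (250,160)
out=np.vstack([a,b])[:600]; print(out.shape)
cv2.imwrite("pics/c1.png",out[:600])
```

```text
(600, 792, 3)
```

View pics/c1.png

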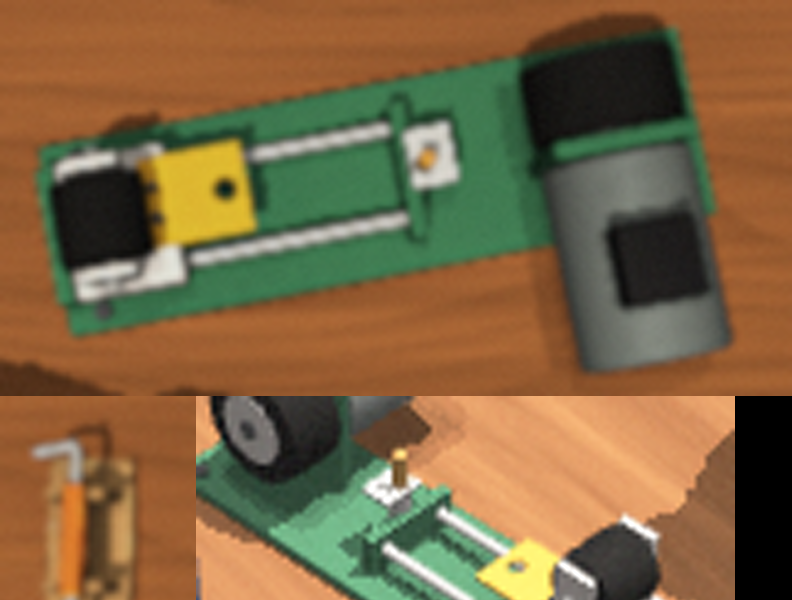

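```bash
cat > h.py <<'E'
import cv2,numpy as np
from workcell import robot
def cam(n):
    p=robot.camera_params(n); f=200/np.tan(np.radians(p['fovy'])/2); return f,p['cx'],p['cy'],np.array(p['R']),np.array(p['t'])
def ray(n,u,v):
    f,cx,cy,R,t=cam(n); return -R.T@t, R.T@np.array([(u-cx)/f,(v-cy)/f,1])
def plane(n,u,v,z):
    c,d=ray(n,u,v); return c+d*(z-c[2])/d[2]
def proj(n,X):
    f,cx,cy,R,t=cam(n); q=R@np.array(X)+t; return f*q[0]/q[2]+cx, f*q[1]/q[2]+cy
def tri(a,b):
    A=np.zeros((3,3));B=np.zeros(3)
    for n,(u,v) in(("top",a),("scene",b)):
        c,d=ray(n,u,v); d/=np.linalg.norm(d); P=np.eye(3)-np.outer(d,d); A+=P;B+=P@c
    return np.linalg.solve(A,B)
def mask(im,lo,hi,box):
    m=cv2.inRange(cv2.cvtColor(im,cv2.COLOR_BGR2HSV),lo,hi); k=np.zeros_like(m); x,y,w,h=box; k[y:y+h,x:x+w]=m[y:y+h,x:x+w]; return k
def big(m):
    return max(cv2.findContours(m,0,2)[0],key=cv2.contourArea)
def cen(c):
    M=cv2.moments(c); return M['m10']/M['m00'],M['m01']/M['m00']
E
python3 - <<'E'
from h import *
np.set_printoptions(precision=4,suppress=True)
t=cv2.imread("pics/top0.png"); s=cv2.imread("pics/scene0.png")
# tab
for n,im,box in(("top",t,(280,185,35,40)),("scene",s,(315,190,35,30))):
    y=mask(im,(20,130,120),(33,255,255),box); c=big(y)
    r=cv2.minAreaRect(c); b=np.array([plane(n,*q,.072) for q in cv2.boxPoints(r)])
    # hole: dark within hull
    hull=np.zeros_like(y); cv2.drawContours(hull,[cv2.convexHull(c)],-1,255,-1)
    er=cv2.erode(hull,np.ones((3,3))); w=np.where(er>0,np.clip(150.-im[:,:,2],0,None),0)
    vs,us=np.nonzero(w>0); 
    print(n,'tab',cen(c),'box',b[:,:2].tolist(), 'dark',list(zip(us,vs,w[vs,us].astype(int))))
# base green
g=mask(t,(60,80,40),(90,255,200),(250,155,170,90)); g=cv2.morphologyEx(g,cv2.MORPH_CLOSE,np.ones((5,5)))
c=big(g); 
# bottom edge & top edge line: extreme pts per column
for cols,f in((range(275,360),max),(range(268,365),min)):
    P=[]
    for u in cols:
        v=np.nonzero(g[:,u])[0]; P.append(plane("top",u,f(v)+(.5 if f is max else -.5),.012)[:2])
    vx=cv2.fitLine(np.array(P,np.float32),cv2.DIST_HUBER,0,.01,.01).ravel(); print('edge',vx, np.degrees(np.arctan2(vx[1],vx[0])))
# shoulder white
for n,im,box in(("top",t,(338,183,22,24)),("scene",s,(297,180,22,18))):
    w=mask(im,(0,0,165),(179,70,255),box); c=big(w); h=cv2.convexHull(c); print(n,'shoulder',cv2.contourArea(h),cen(h),plane(n,*cen(h),.07))
# orange grip
for n,im,box in(("top",t,(200,195,25,50)),("scene",s,(365,230,40,40))):
    m=mask(im,(5,170,120),(17,255,255),box); c=big(m); r=cv2.minAreaRect(c); print(n,'grip',cen(c),r,plane(n,*cen(c),.05)); 
    q=cv2.boxPoints(r); print([plane(n,*p,.052)[:2].tolist() for p in q])
E
```

```text
top tab (295.6114445778311, 203.54661864745896) box [[0.5240817888164346, 0.08559773419329764], [0.5328278523318684, 0.024941674185665216], [0.47246982155427397, 0.016237642102543214], [0.4638417171826489, 0.07655335438490388]] dark [(np.int64(285), np.int64(201), np.int64(7)), (np.int64(299), np.int64(201), np.int64(14)), (np.int64(300), np.int64(201), np.int64(69)), (np.int64(301), np.int64(201), np.int64(78)), (np.int64(302), np.int64(201), np.int64(41)), (np.int64(299), np.int64(202), np.int64(63)), (np.int64(300), np.int64(202), np.int64(122)), (np.int64(301), np.int64(202), np.int64(131)), (np.int64(302), np.int64(202), np.int64(95)), (np.int64(303), np.int64(202), np.int64(15)), (np.int64(299), np.int64(203), np.int64(69)), (np.int64(300), np.int64(203), np.int64(121)), (np.int64(301), np.int64(203), np.int64(134)), (np.int64(302), np.int64(203), np.int64(96)), (np.int64(303), np.int64(203), np.int64(15)), (np.int64(299), np.int64(204), np.int64(22)), (np.int64(300), np.int64(204), np.int64(72)), (np.int64(301), np.int64(204), np.int64(87)), (np.int64(302), np.int64(204), np.i
[... 674 characters left out ...]
 49.5 (304.5151515151515, 187.8013468013468) [ 0.5165 -0.0967  0.07  ]
top grip (217.84709480122322, 206.54892966360856) ((212.0, 216.0), (42.0, 24.0), 90.0) [0.4969 0.2723 0.05  ]
[[0.5308965141660448, 0.3227242530571136], [0.5293142139683011, 0.2544101226499659], [0.4102741678844198, 0.2542925064198227], [0.41185764534217234, 0.3218346389097356]]
scene grip (388.55555555555554, 247.08888888888887) ((386.70001220703125, 247.40005493164062), (2.2360680103302, 16.099689483642578), 63.43495178222656) [0.4553 0.3028 0.05  ]
[[0.49214537423937255, 0.29500120684709985], [0.4295648458519946, 0.2990461114175377], [0.4333267816097175, 0.30793463903237805], [0.49560931959129084, 0.30377544515611454]]
```

Run:
```python
from h import *
np.set_printoptions(precision=4,suppress=True)
t=cv2.imread("pics/top0.png"); s=cv2.imread("pics/scene0.png")
b=np.radians(-80.35); ex=np.array([np.cos(b),np.sin(b)]); ey=np.array([-ex[1],ex[0]])
us,vs,w=zip(*[(299,201,14),(300,201,69),(301,201,78),(302,201,41),(299,202,63),(300,202,122),(301,202,131),(302,202,95),(303,202,15),(299,203,69),(300,203,121),(301,203,134),(302,203,96),(303,203,15),(299,204,22),(300,204,72),(301,204,87),(302,204,52)])
H=plane("top",np.average(us,weights=w),np.average(vs,weights=w),.071)[:2]
S=plane("top",347.57,194.86,.07)[:2]; P=S-.003*ex-.004*ey
print('hole',H,'post',P,'post-hole in grinder',(P-H)@ex,(P-H)@ey,'hole y',(H@ey)-.4922,'post y',P@ey-.4922)
for n,im,box in(("top",t,(340,185,16,16)),("scene",s,(298,178,20,16))):
    m=mask(im,(8,110,90),(28,255,255),box); v,u=np.nonzero(m); print(n,'pin px',list(zip(u.tolist(),v.tolist())))
print('proj pin base/top', [ [np.round(proj(n,[*P,z]),1) for z in(.07,.102)] for n in("top","scene")])
for n,im,box in(("top",t,(200,195,20,50)),("scene",s,(365,230,40,40))):
    for lo in (190,215):
        m=mask(im,(3,lo,120),(16,255,255),box); c=big(m); r=cv2.minAreaRect(c); q=cv2.boxPoints(r)
        print(n,lo,cv2.contourArea(c),plane(n,*r[0],.050),[np.round(plane(n,*p,.050)[:2],4).tolist() for p in q])
im=t;hsv=cv2.cvtColor(im,cv2.COLOR_BGR2HSV); print(hsv[206:230:6,206:216].tolist())
```

```text
hole [0.501  0.0358] post [ 0.5152 -0.0939] post-hole in grinder 0.1302656452532457 -0.007705339120784269 hole y 0.007674771080636966 post y -3.056804014728298e-05
top pin px [(346, 194), (347, 194), (346, 195), (347, 195), (348, 195), (345, 196), (346, 196), (347, 196), (348, 196), (345, 197), (346, 197), (347, 197)]
scene pin px [(298, 178), (299, 178), (300, 178), (301, 178), (302, 178), (303, 178), (304, 178), (305, 178), (306, 178), (307, 178), (308, 178), (309, 178), (310, 178), (311, 178), (312, 178), (313, 178), (314, 178), (315, 178), (316, 178), (317, 178), (298, 179), (299, 179), (300, 179), (301, 179), (302, 179), (303, 179), (304, 179), (305, 179), (306, 179), (307, 179), (308, 179), (309, 179), (310, 179), (311, 179), (312, 179), (313, 179), (314, 179), (315, 179), (316, 179), (317, 179), (300, 180), (301, 180), (302, 180), (303, 180), (304, 180), (305, 180), (306, 180), (307, 180), (308, 180), (309, 180), (310, 180), (311, 180), (312, 180), (313, 180), (314, 180), (315, 180), (316, 180), (317, 180), (301, 181), (302, 181), (303, 181), (304, 181), (305, 181), (306, 181)
[... 829 characters left out ...]
 (312, 186), (313, 186), (314, 186), (315, 186), (316, 186), (317, 186), (305, 187), (306, 187), (307, 187), (311, 187), (312, 187), (313, 187), (314, 187), (315, 187), (316, 187), (317, 187), (312, 188), (313, 188), (317, 188), (317, 189), (317, 190), (317, 191)]
proj pin base/top [[array([346.8, 196.5]), array([347.7, 195.2])], [array([305.2, 188.1]), array([305.3, 181.5])]]
top 190 67.0 [0.462  0.2944 0.05  ] [[0.4905, 0.3002], [0.4903, 0.2889], [0.4336, 0.2886], [0.4339, 0.2999]]Traceback (most recent call last):
  File "<stdin>", line 14, in <module>
  File "h.py", line 19, in big
    return max(cv2.findContours(m,0,2)[0],key=cv2.contourArea)
ValueError: max() iterable argument is empty
```

Run:
```python
from h import *
np.set_printoptions(precision=4,suppress=True)
t=cv2.imread("pics/top0.png").astype(int); s=cv2.imread("pics/scene0.png").astype(int)
for v in range(196,244,3): print(v,[tuple(t[v,u][::-1]) [0:3] and '%d,%d,%d'%tuple(t[v,u][::-1]) for u in range(203,219)])
r=lambda im,x,y,w,h,k:cv2.resize(im[y:y+h,x:x+w].astype(np.uint8),None,fx=k,fy=k,interpolation=cv2.INTER_NEAREST)
cv2.imwrite("pics/c2.png",np.hstack([r(t,196,192,36,55,10),r(s,362,230,44,55,10)]))
print([np.round(proj(n,[.462+a,.297,.046]),1) for n in("top","scene") for a in(-.033,.033)])
```

```text
196 ['157,92,48', '159,94,49', '156,92,48', '156,92,47', '156,92,47', '153,91,45', '145,84,44', '131,75,38', '117,68,35', '109,63,34', '106,62,33', '106,63,34', '102,61,33', '106,62,32', '134,79,44', '146,85,44']
199 ['145,99,70', '150,109,82', '151,113,90', '151,120,100', '157,133,118', '163,145,133', '157,147,137', '145,125,111', '141,98,68', '145,87,45', '148,86,43', '148,87,45', '130,76,38', '102,59,31', '106,61,32', '139,82,43']
202 ['163,139,123', '156,129,113', '148,119,98', '147,115,90', '145,110,81', '146,113,85', '159,141,124', '172,165,155', '145,132,118', '128,93,63', '142,96,53', '151,99,54', '133,85,48', '107,66,37', '116,74,41', '141,89,49']
205 ['153,92,47', '156,96,53', '165,114,65', '175,129,77', '172,129,77', '168,133,92', '173,154,134', '174,168,157', '147,134,116', '134,104,70', '135,99,58', '110,80,47', '91,66,40', '93,67,41', '106,77,46', '124,92,52']
208 ['150,91,48', '160,104,57', '174,124,73', '180,133,79', '186,128,70', '198,121,56', '205,121,61', '204,125,70', '175,105,51', '124,77,37', '118,84,48', '130,94,55', '121,90,53', '105,77,47', '99,74,43', '100,7
[... 1792 characters left out ...]
6,57', '156,115,68', '173,127,76', '178,141,102', '184,166,146', '183,176,163', '157,138,119', '147,111,73', '153,112,66', '144,105,63', '144,105,62', '174,130,78', '198,151,91', '204,156,94', '206,159,96']
238 ['87,49,26', '87,50,26', '87,50,26', '88,53,31', '100,76,58', '133,121,108', '143,139,130', '97,92,88', '60,47,39', '59,37,21', '69,42,21', '74,45,25', '77,47,26', '84,51,27', '85,51,26', '86,53,28']
241 ['89,51,27', '87,51,26', '89,52,27', '89,52,27', '90,52,27', '85,50,25', '89,52,29', '89,52,27', '88,51,25', '88,52,28', '84,49,25', '82,49,26', '84,50,27', '86,51,25', '89,53,28', '90,53,28']
[array([209.4, 230.7]), array([209.5, 207.5]), array([392.9, 243.6]), array([378.6, 251.9])]
```

View pics/c2.png

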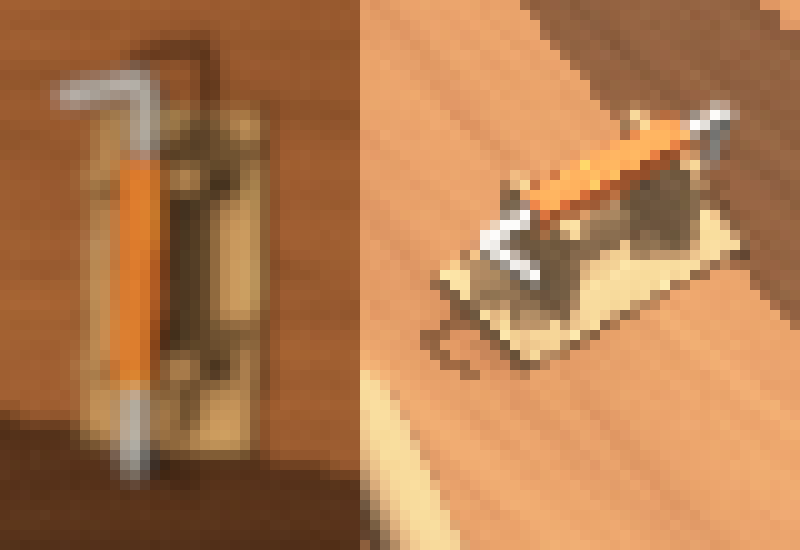

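The hook lies along world +x at about -1.6° yaw, with its grip at top pixel (209.3,218.7), which puts it near (0.463, 0.2975). Its side leg points to +y. I'll rotate the tool first.

```bash
cat >> h.py <<'E'
from scipy.spatial.transform import Rotation as Ro
def go(pos,ang,rx=0,ry=0):
    """units of rows (x,y,z in 3cm; turn in .08) to bring TCP to pos, tool y at heading ang(deg), tool z down"""
    o=robot.get_obs(); q=o['ee_rot']; R=Ro.from_quat([q[1],q[2],q[3],q[0]])
    a=np.radians(ang); y=np.array([np.cos(a),np.sin(a),0]); z=np.array([0,0,-1.]); T=Ro.from_matrix(np.c_[np.cross(y,z),y,z])
    np.set_printoptions(precision=3,suppress=True)
    print('t',round(o['time'],2),'pos',o['eef_pos'],'shift',R.inv().apply(np.array(pos)-o['eef_pos'])/.03,'after-turn shift',T.inv().apply(np.array(pos)-o['eef_pos'])/.03,'turn',(R.inv()*T).as_rotvec()/.08,'F',o['wrist_force'],'gap',o['finger_gap'])
E
python3 -m inch '0 0 0 0 0 -.87 85;0 0 0 0 0 -.87 85;0 0 0 0 0 -.87 85;0 0 0 0 0 -.87 85;0 0 0 0 0 -.87 85'
python3 -c "
from h import *
go([.463,.2975,.15],88.4)"
```

```text
time: 0.72
eef_pos: [0.2378, 0.6044, 0.2524]
ee_rot: [-0.0, 0.012, 1.0, -0.001]
wrist_force: [0.1, -0.1, 0.0]
finger_gap: 0.0849
finger_force: 0.0
t 0.72 pos [0.238 0.604 0.252] shift [ -7.757 -10.037   3.426] after-turn shift [ -7.791 -10.016   3.414] turn [-0.019 -0.006  0.044] F [ 0.062 -0.089  0.048] gap 0.08492661488072922
```

```bash
python3 -m inch '-.78 -1 0 0 0 0 85;-.78 -1 0 0 0 0 85;-.78 -1 0 0 0 0 85;-.78 -1 0 0 0 0 85;-.78 -1 0 0 0 0 85' >/dev/null
python3 -m inch '-.78 -1 .4 0 0 0 85;-.78 -1 .4 0 0 0 85;-.78 -1 .5 0 0 0 85;-.78 -1 .6 0 0 0 85;-.78 -1 .6 0 0 0 85' >/dev/null;python3 -m inch '0 0 0 0 0 0 85' >/dev/null
python3 -c "
from h import *
go([.463,.2975,.049],88.4)"
```

```text
t 2.1 pos [0.465 0.293 0.176] shift [0.056 0.157 4.236] after-turn shift [0.065 0.136 4.236] turn [-0.063 -0.031 -0.082] F [ 0.028  0.219 -0.361] gap 0.08505361077066446
```

```bash
python3 -m inch '.06 .14 .9 0 0 -.08 60;0 0 .9 0 0 0 50;0 0 .9 0 0 0 40;0 0 .9 0 0 0 40;0 0 .6 0 0 0 40' >/dev/null;python3 -m inch '0 0 0 0 0 0 40;0 0 0 0 0 0 40' >/dev/null
python3 -c "
from h import *
go([.463,.2975,.049],88.4)
cv2.imwrite('pics/g.png',np.vstack([cv2.resize(robot.capture('top')[180:260,170:270,::-1],None,fx=4,fy=4),cv2.resize(robot.capture('scene')[215:285,340:440,::-1],None,fx=4,fy=4)]))"
```

```text
t 2.98 pos [0.463 0.304 0.053] shift [-0.014 -0.209  0.137] after-turn shift [-0.016 -0.209  0.138] turn [0.015 0.015 0.098] F [ 0.494 -0.348  0.711] gap 0.03998251691059474
```

View pics/g.png

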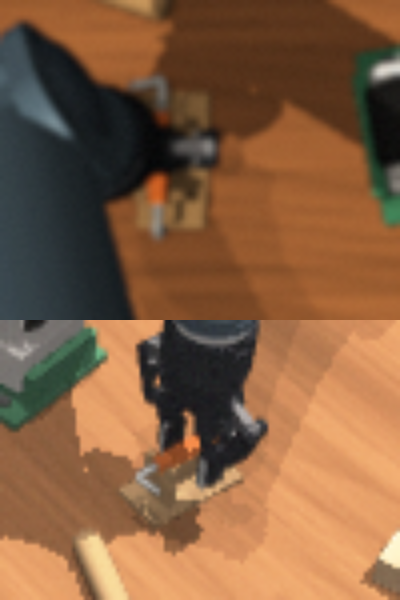

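The fingers straddle the grip between the uprights. I'll correct the y offset and then close.

```bash
python3 -m inch '0 -.2 .12 0 0 0 40;0 0 0 0 0 0 40;0 0 0 0 0 0 25' 
python3 -m inch '0 0 0 0 0 0 18;0 0 0 0 0 0 14;0 0 0 0 0 0 8;0 0 0 0 0 0 8;0 0 0 0 0 0 8'
```

```text
time: 3.45
eef_pos: [0.4621, 0.2968, 0.0488]
ee_rot: [0.0, 0.01, 1.0, 0.0]
wrist_force: [0.7, 0.6, -0.4]
finger_gap: 0.0256
finger_force: 0.0
time: 4.08
eef_pos: [0.4621, 0.2972, 0.0488]
ee_rot: [0.0, 0.01, 1.0, 0.0]
wrist_force: [-1.6, -0.5, 1.8]
finger_gap: 0.0111
finger_force: 58.5
```

Gripped, so I'll lift straight up, then carry and turn.

```bash
python3 -m inch '0 0 -.5 0 0 0 8;0 0 -1 0 0 0 8;0 0 -1 0 0 0 8;0 0 -1 0 0 0 8;0 0 -1 0 0 0 8' 
python3 -m inch '0 0 -1 0 0 0 8;0 0 -1 0 0 .5 8;0 0 0 0 0 1 8;0 0 0 0 0 1 8;0 0 0 0 0 1 8'
python3 -c "
from h import *
go([.4878,-.0149,.24],-15.35); print(robot.get_obs()['joint_positions'])"
```

```text
time: 4.7
eef_pos: [0.4618, 0.2967, 0.1852]
ee_rot: [0.0, 0.01, 1.0, 0.0]
wrist_force: [1.2, 0.9, -1.3]
finger_gap: 0.0107
finger_force: 58.5
time: 5.32
eef_pos: [0.4617, 0.2966, 0.2443]
ee_rot: [0.0, 0.151, 0.989, 0.0]
wrist_force: [0.1, 0.7, -1.5]
finger_gap: 0.0109
finger_force: 58.4
t 5.33 pos [0.462 0.297 0.244] shift [-3.93  -9.65   0.141] after-turn shift [-9.782  3.586  0.143] turn [ 0.002 -0.002 19.193] F [ 0.052  0.734 -1.467] gap 0.010850870682360025
[-0.83   0.201  0.207  1.861 -0.046  1.084  0.662]
```

```bash
for i in 1; do python3 -m inch '0 0 0 0 0 1 8;0 0 0 0 0 1 8;0 0 0 0 0 1 8;0 0 0 0 0 1 8;0 0 0 0 0 1 8' >/dev/null; python3 -m inch '0 0 0 0 0 1 8;0 0 0 0 0 1 8;0 0 0 0 0 1 8;0 0 0 0 0 1 8;0 0 0 0 0 1 8' >/dev/null;  python3 -m inch '0 0 0 0 0 1 8;0 0 0 0 0 1 8;0 0 0 0 0 1 8;0 0 0 0 0 1 8;0 0 0 0 0 1 8' >/dev/null; python3 -m inch '0 0 0 0 0 1 8;0 0 0 0 0 1 8;0 0 0 0 0 1 8;0 0 0 0 0 1 8;0 0 0 0 0 .2 8' ; done
python3 -c "
from h import *
go([.4878,-.0149,.24],-15.35); print(robot.get_obs()['joint_positions'])"
```

```text
time: 7.82
eef_pos: [0.4618, 0.2967, 0.244]
ee_rot: [-0.0, 0.795, 0.607, -0.0]
wrist_force: [0.8, -0.4, -1.8]
finger_gap: 0.0112
finger_force: 58.4
t 7.83 pos [0.462 0.297 0.244] shift [-9.795  3.564  0.133] after-turn shift [-9.786  3.587  0.134] turn [-0.002 -0.001  0.028] F [ 0.765 -0.36  -1.822] gap 0.011181703404338283
[-0.98   0.206  0.377  1.868 -0.086  1.083 -0.835]
```

```bash
python3 -m inch '-.98 .36 0 0 0 0 8;-.98 .36 0 0 0 0 8;-.98 .36 0 0 0 0 8;-.98 .36 0 0 0 0 8;-.98 .36 0 0 0 0 8' >/dev/null;  python3 -m inch '-.98 .36 0 0 0 0 8;-.98 .36 0 0 0 0 8;-.98 .36 0 0 0 0 8;-.98 .36 0 0 0 0 8;-.98 .36 0 0 0 0 8' >/dev/null;  python3 -m inch '0 0 1 0 0 0 8;0 0 1 0 0 0 8;0 0 1 0 0 0 8;0 0 0 0 0 0 8;0 0 0 0 0 0 8'
python3 -c "
from h import *
go([.4878,-.0149,.13],-15.35); print(robot.get_obs()['joint_positions'])
cv2.imwrite('pics/i.png',np.vstack([cv2.resize(robot.capture('top')[160:250,250:390,::-1],None,fx=4,fy=4),cv2.resize(robot.capture('scene')[155:225,255:395,::-1],None,fx=4,fy=4,interpolation=cv2.INTER_CUBIC)])[:600])"
```

```text
time: 9.7
eef_pos: [0.4899, -0.0151, 0.1548]
ee_rot: [0.0, 0.794, 0.607, 0.001]
wrist_force: [-0.9, 0.3, -0.5]
finger_gap: 0.0108
finger_force: 58.5
t 9.7 pos [ 0.49  -0.015  0.155] shift [-0.012 -0.069  0.825] after-turn shift [-0.011 -0.068  0.825] turn [ 0.018 -0.008  0.032] F [-0.907  0.282 -0.471] gap 0.010817534973125691
[-0.599  0.227  0.606  2.088 -0.169  0.872 -0.161]
```

View pics/i.png

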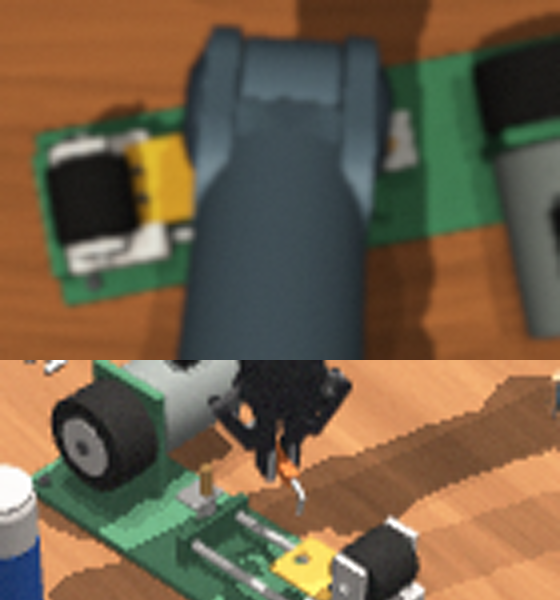

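Scene camera: the down leg runs from (329.2,185.7) to its tip at (330.5,192.5), and the hole is at about (331,204.6). I'll check these against my predictions.

```bash
cat >> h.py <<'E'
B=np.radians(-80.35); EX=np.array([np.cos(B),np.sin(B)]); EY=np.array([-EX[1],EX[0]])
HOLE=np.array([.5013,.0343]); POST=np.array([.5152,-.0939])
def hookpose(off=.001):
    o=robot.get_obs(); q=o['ee_rot']; R=Ro.from_quat([q[1],q[2],q[3],q[0]]).as_matrix()
    A=np.c_[-R[:,0],R[:,1],-R[:,2]]; return o['eef_pos']+A@np.array([off,0,-.0028]),A
def rel():
    c,A=hookpose(); 
    f=lambda p,o:np.round(np.r_[(p[:2]-o)@EX,(p[:2]-o)@EY,p[2]]*1000,1)
    print('tip rel hole',f(c+A@[-.051,0,-.022],HOLE),'center rel post',f(c,POST),'side tip rel post',f(c+A@[.051,.022,0],POST),'yaw',np.degrees(np.arctan2(A[1,0],A[0,0]))+80.35)
E
python3 - <<'E'
from h import *
rel(); c,A=hookpose()
print(proj("scene",c+A@[-.051,0,-.025]),proj("scene",c+A@[-.055,0,0]),proj("scene",[*HOLE,.071]))
im=robot.capture("scene").astype(int)
for v in range(184,196): print(v,['%d,%d'%(im[v,u].min(),im[v,u].max()-im[v,u].min()) for u in range(325,336)])
for v in range(201,209): print(v,['%d,%d'%(im[v,u,0],im[v,u,2]) for u in range(325,338)])
E
```

```text
tip rel hole [  1.4   2.1 130.6] center rel post [-81.  -11.6 152.5] side tip rel post [-25.5 -13.1 152.5] yaw -24.85195006029012
(np.float64(329.07468504695106), np.float64(193.15010546759495)) (np.float64(329.7897089389391), np.float64(188.44630038585177)) (np.float64(329.18337529028736), np.float64(204.86655456844352))
184 ['42,98', '38,100', '52,116', '114,63', '54,93', '67,80', '65,79', '65,79', '64,78', '66,76', '66,77']
185 ['74,115', '39,96', '75,64', '224,7', '138,28', '67,75', '65,80', '63,79', '64,79', '65,77', '68,77']
186 ['70,85', '56,93', '59,91', '157,9', '248,1', '84,65', '63,77', '66,78', '62,79', '62,79', '63,77']
187 ['68,83', '67,85', '67,86', '82,50', '206,8', '167,38', '62,75', '62,77', '54,67', '55,68', '58,67']
188 ['68,85', '70,81', '68,81', '66,83', '105,23', '233,5', '63,65', '57,66', '51,65', '55,66', '56,68']
189 ['65,85', '60,74', '55,73', '57,71', '78,35', '196,10', '102,42', '58,70', '56,68', '58,65', '53,68']
190 ['60,72', '62,72', '61,75', '62,74', '79,35', '107,5', '75,59', '59,73', '52,73', '54,69', '58,65']
191 ['57,71', '61,72', '60,73', '62,73'
[... 948 characters left out ...]
2,104', '206,89', '128,83', '143,118', '169,121', '220,79', '253,105', '252,104', '252,103', '252,101', '251,101']
205 ['252,104', '252,102', '252,106', '215,101', '127,107', '129,101', '165,125', '239,103', '252,103', '252,101', '252,100', '252,102', '221,77']
206 ['253,105', '253,107', '253,105', '253,104', '241,101', '241,100', '250,97', '252,105', '252,103', '252,103', '252,100', '252,103', '161,58']
207 ['252,103', '253,103', '253,105', '253,104', '253,105', '253,105', '253,106', '252,105', '252,103', '252,103', '252,101', '252,101', '162,58']
208 ['236,85', '252,102', '253,105', '253,105', '253,105', '252,103', '252,104', '252,102', '252,104', '252,103', '252,102', '252,103', '183,67']
```

```bash
python3 -m inch '-.03 -.06 .4 0 0 0 8;0 0 .6 0 0 0 8;0 0 .5 0 0 0 8;0 0 0 0 0 0 8;0 0 0 0 0 0 8'
python3 -c "
from h import *
rel()
cv2.imwrite('pics/j.png',cv2.resize(robot.capture('scene')[165:225,285:365,::-1],None,fx=8,fy=8,interpolation=cv2.INTER_CUBIC))"
```

```text
time: 10.48
eef_pos: [0.4874, -0.0156, 0.1088]
ee_rot: [0.0, 0.795, 0.607, 0.0]
wrist_force: [0.3, 0.3, -1.0]
finger_gap: 0.0107
finger_force: 58.6
tip rel hole [ 1.5 -1.  84. ] center rel post [-81.  -14.7 106. ] side tip rel post [-25.5 -16.2 106. ] yaw -24.87166256945025
```

View pics/j.png

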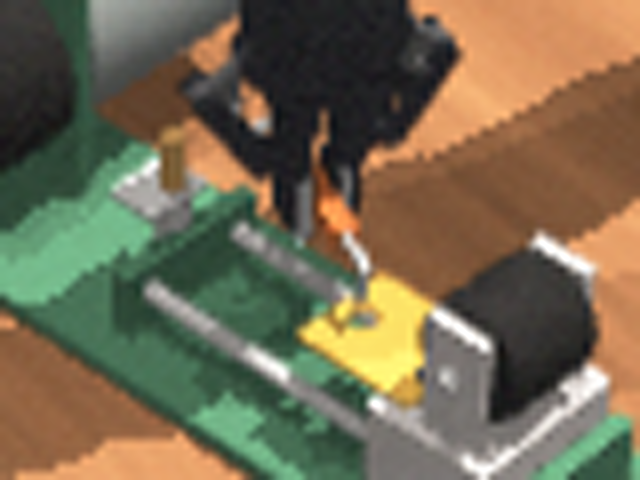

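The tip is at about (330.2,201.9), right above the hole at (330.2,204.7) and 9 mm up. I'll lower it gently.

```bash
python3 -m inch '.01 .03 .2 0 0 0 8;0 0 .15 0 0 0 8;0 0 .1 0 0 0 8;0 0 .08 0 0 0 8;0 0 0 0 0 0 8' ; python3 -c "
from h import *
rel()"
```

```text
time: 11.15
eef_pos: [0.4878, -0.0154, 0.0925]
ee_rot: [-0.0, 0.795, 0.607, -0.0]
wrist_force: [-0.2, -0.7, -1.7]
finger_gap: 0.0107
finger_force: 58.6
tip rel hole [ 1.4 -0.6 67.7] center rel post [-81.  -14.2  89.7] side tip rel post [-25.5 -15.7  89.7] yaw -24.86835486554955
```

```bash
python3 -m inch '-.02 .01 .1 0 0 0 8;-.02 .01 .1 0 0 0 8;-.02 0 .1 0 0 0 8;0 0 .08 0 0 0 8;0 0 0 0 0 0 8' ; python3 -c "
from h import *
rel()"
```

```text
time: 11.78
eef_pos: [0.4879, -0.0173, 0.0811]
ee_rot: [-0.0, 0.794, 0.607, -0.0]
wrist_force: [-0.3, 0.1, -1.5]
finger_gap: 0.0105
finger_force: 58.6
tip rel hole [ 3.3 -0.8 56.3] center rel post [-79.2 -14.5  78.3] side tip rel post [-23.6 -16.   78.3] yaw -24.86296303842623
```

```bash
python3 -m inch '-.12 .056 .02 0 0 0 8;-.12 .056 .02 0 0 0 8;-.12 .056 0 0 0 0 8;-.12 .056 0 0 0 0 8;0 0 0 0 0 0 8' ; python3 -c "
from h import *
rel()"
```

```text
time: 12.4
eef_pos: [0.4901, -0.0324, 0.0799]
ee_rot: [-0.001, 0.794, 0.607, -0.0]
wrist_force: [-2.5, 5.5, -0.7]
finger_gap: 0.0108
finger_force: 58.7
tip rel hole [18.5 -1.3 55.1] center rel post [-63.9 -14.8  77.1] side tip rel post [ -8.4 -16.3  77. ] yaw -24.834114288560386
```

```bash
python3 -m inch '-.13 .06 0 0 0 0 8;-.13 .06 0 0 0 0 8;-.13 .06 0 0 0 0 8;-.13 .06 0 0 0 0 8;-.13 .06 0 0 0 0 8' ;python3 -m inch '0 0 0 0 0 0 8;0 0 0 0 0 0 8'; python3 -c "
from h import *
rel()
cv2.imwrite('pics/k.png',cv2.resize(robot.capture('scene')[160:220,280:360,::-1],None,fx=8,fy=8,interpolation=cv2.INTER_CUBIC))"
```

```text
time: 13.02
eef_pos: [0.4936, -0.0522, 0.0798]
ee_rot: [-0.002, 0.794, 0.608, -0.0]
wrist_force: [-2.0, 5.8, 0.5]
finger_gap: 0.0108
finger_force: 58.7
time: 13.28
eef_pos: [0.4935, -0.0523, 0.0798]
ee_rot: [-0.002, 0.794, 0.608, -0.0]
wrist_force: [-1.8, 5.5, -0.8]
finger_gap: 0.011
finger_force: 58.7
tip rel hole [38.6 -1.3 55.1] center rel post [-43.7 -14.8  77. ] side tip rel post [ 11.8 -16.2  76.8] yaw -24.770461246242405
```

View pics/k.png

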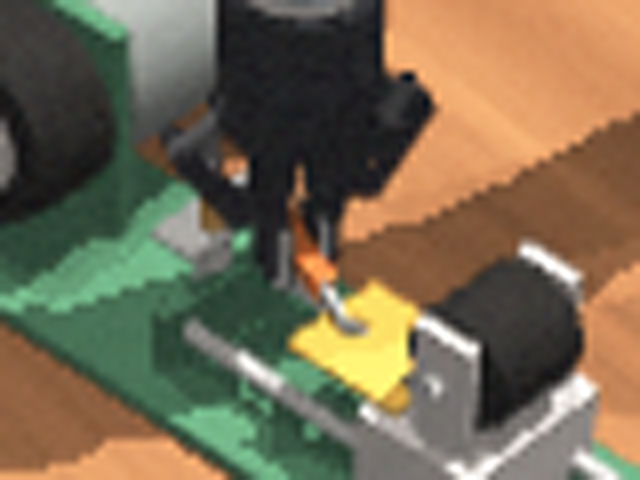

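The slide has followed: the tab has moved toward the bracket and the leg is in the hole. I'll pull a little farther, then swing the side leg behind the post, turning about the hole.

```bash
python3 -m inch '-.1 .046 0 0 0 0 8;.014 .11 0 0 0 -.78 8;.008 .11 0 0 0 -.78 8;0 .11 0 0 0 -.78 8;-.007 .11 0 0 0 -.78 8' ;python3 -m inch '0 0 0 0 0 0 8;0 0 0 0 0 0 8'; python3 -c "
from h import *
rel()"
```

```text
time: 13.95
eef_pos: [0.5047, -0.0562, 0.0789]
ee_rot: [-0.005, 0.712, 0.702, -0.001]
wrist_force: [-8.0, 9.7, 2.4]
finger_gap: 0.0108
finger_force: 59.4
time: 14.2
eef_pos: [0.5047, -0.0558, 0.0788]
ee_rot: [-0.005, 0.712, 0.702, -0.001]
wrist_force: [-5.1, 9.4, -0.4]
finger_gap: 0.0108
finger_force: 58.9
tip rel hole [40.  -2.9 54.2] center rel post [-38.4  -4.2  76. ] side tip rel post [15.7  8.2 75.6] yaw -10.471997071683845
```

There is lateral contact, probably the shank against the pin. I'll ease off a little and look.

```bash
python3 -m inch '0 -.05 0 0 0 .3 8;0 0 0 0 0 0 8'; python3 -c "
from h import *
rel(); print(robot.get_obs()['ft_torque'])
cv2.imwrite('pics/l.png',np.hstack([cv2.resize(robot.capture('scene')[165:215,285:335,::-1],None,fx=8,fy=8,interpolation=cv2.INTER_CUBIC),cv2.resize(robot.capture('top')[175:225,320:370,::-1],None,fx=8,fy=8,interpolation=cv2.INTER_CUBIC)]))"
```

```text
time: 14.45
eef_pos: [0.5039, -0.0564, 0.0788]
ee_rot: [-0.003, 0.72, 0.694, -0.001]
wrist_force: [-4.2, 7.6, -2.0]
finger_gap: 0.0109
finger_force: 58.6
tip rel hole [40.8 -2.6 54.2] center rel post [-37.9  -5.1  76. ] side tip rel post [16.5  6.  75.7] yaw -11.8161206557497
[1.41282003 0.77850956 0.1356104 ]
```

View pics/l.png

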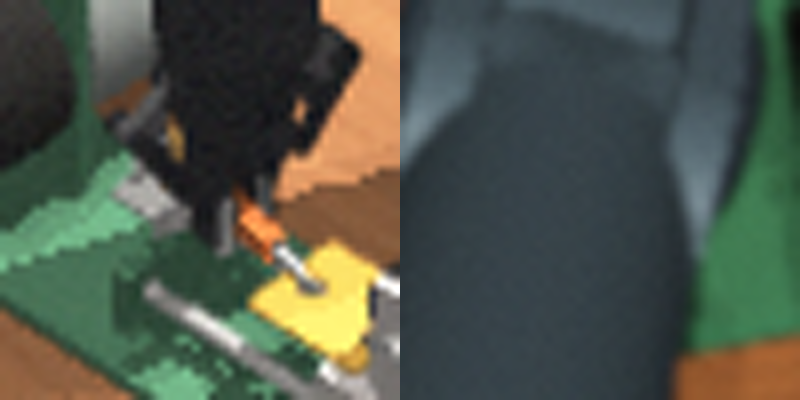

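```bash
python3 -m inch '.065 -.02 0 0 0 .15 8;.065 -.02 0 0 0 .1 8;.03 -.01 0 0 0 0 8;0 0 0 0 0 0 8'; python3 -c "
from h import *
rel(); f=robot.get_obs()['wrist_force']; print(f[:2]@EX,f[:2]@EY,f[2],robot.get_obs()['ft_torque'])"
```

```text
time: 15.05
eef_pos: [0.5023, -0.0525, 0.0788]
ee_rot: [-0.003, 0.727, 0.686, -0.002]
wrist_force: [-3.4, 5.2, -1.9]
finger_gap: 0.0105
finger_force: 58.6
tip rel hole [37.  -2.5 54. ] center rel post [-42.  -6.  76.] side tip rel post [12.7  4.  75.7] yaw -12.96777669968229
-5.7334248176146385 -2.463740498899515 -1.9368586621276442 [1.1641562  0.87510209 0.21629667]
```

```bash
python3 -m inch '.05 -.01 0 0 0 0 8;.05 -.01 0 0 0 0 8;0 0 0 0 0 0 8'; python3 -c "
from h import *
rel(); f=robot.get_obs()['wrist_force']; print(f[:2]@EX,f[:2]@EY,f[2],robot.get_obs()['ft_torque'])"
```

```text
time: 15.42
eef_pos: [0.5019, -0.0496, 0.0788]
ee_rot: [-0.003, 0.727, 0.686, -0.002]
wrist_force: [-4.6, 4.7, -2.1]
finger_gap: 0.0107
finger_force: 58.6
tip rel hole [34.  -2.4 54. ] center rel post [-44.9  -6.   76. ] side tip rel post [ 9.7  4.  75.7] yaw -12.964847370645415
-5.40658795308978 -3.7154083718625874 -2.087480613239669 [1.08391129 0.8881755  0.19618249]
```

```bash
python3 -m inch '.04 -.02 0 0 0 0 8;.04 -.02 0 0 0 0 8;0 0 0 0 0 0 8'; python3 -c "
from h import *
rel(); f=robot.get_obs()['wrist_force']; print(f[:2]@EX,f[:2]@EY,f[2],robot.get_obs()['ft_torque'])"
```

```text
time: 15.8
eef_pos: [0.5018, -0.049, 0.0791]
ee_rot: [-0.001, 0.728, 0.686, -0.002]
wrist_force: [-4.0, 1.5, -5.0]
finger_gap: 0.0113
finger_force: 58.5
tip rel hole [33.5 -2.3 54.3] center rel post [-45.5  -6.   76.3] side tip rel post [ 9.1  3.9 76.2] yaw -13.072328024520317
-2.1848830545675506 -3.645272673306874 -5.008882989995988 [0.50783742 0.87114281 0.2509339 ]
```

The leg has caught the pin near its tip. I'll unload it a little, swing the shank closer to the pin, then ease back again.

```bash
python3 -m inch '-.12 .02 0 0 0 0 8;0 .05 0 0 0 -.33 8;0 .05 0 0 0 -.33 8;0 0 0 0 0 0 8'; python3 -c "
from h import *
rel(); f=robot.get_obs()['wrist_force']; print(f[:2]@EX,f[:2]@EY,f[2],robot.get_obs()['ft_torque'])"
python3 -m inch '.05 -.01 0 0 0 0 8;.05 -.01 0 0 0 0 8;.05 0 .02 0 0 0 8;.04 0 .02 0 0 0 8;0 0 0 0 0 0 8'; python3 -c "
from h import *
rel(); f=robot.get_obs()['wrist_force']; print(f[:2]@EX,f[:2]@EY,f[2],robot.get_obs()['ft_torque'])"
```

```text
time: 16.3
eef_pos: [0.5046, -0.0513, 0.0792]
ee_rot: [-0.003, 0.71, 0.704, -0.001]
wrist_force: [-6.0, 5.2, -2.6]
finger_gap: 0.0108
finger_force: 58.8
tip rel hole [35.7 -2.5 54.5] center rel post [-42.8  -3.5  76.4] side tip rel post [11.3  9.2 76.2] yaw -10.08260196786452
-6.098952562220707 -5.026222571054189 -2.5624729789730467 [ 0.97700668  1.194409   -0.0344863 ]
time: 16.92
eef_pos: [0.5046, -0.0485, 0.0788]
ee_rot: [-0.001, 0.71, 0.704, -0.002]
wrist_force: [-6.5, 0.8, 0.6]
finger_gap: 0.0111
finger_force: 59.4
tip rel hole [33.  -1.9 54. ] center rel post [-45.5  -3.1  76. ] side tip rel post [ 8.6  9.6 76. ] yaw -10.18374698933421
-1.8940207238107172 -6.2411773137143705 0.5852107723398299 [0.12002359 1.36552942 0.07444004]
```

```bash
python3 -m inch '0 -.08 .02 0 0 0 8;.03 -.08 .02 0 0 0 8;0 0 0 0 0 0 8'; python3 -c "
from h import *
rel(); f=robot.get_obs()['wrist_force']; print(f[:2]@EX,f[:2]@EY,f[2],robot.get_obs()['ft_torque'])"
```

```text
time: 17.3
eef_pos: [0.5043, -0.0482, 0.0788]
ee_rot: [0.003, 0.71, 0.704, 0.001]
wrist_force: [1.9, -3.8, -1.4]
finger_gap: 0.0111
finger_force: 59.0
tip rel hole [32.7 -1.9 53.9] center rel post [-45.9  -3.2  76. ] side tip rel post [ 8.2  9.5 76.3] yaw -10.153864339880656
4.086823704819729 1.24138692670034 -1.4311261535436326 [-0.75800406 -0.24514097  0.05013558]
```

```bash
python3 -m inch '-.05 .01 0 0 0 0 8;0 0 0 0 0 0 8'; python3 -m inch '0 0 0 0 0 0 15;0 0 0 0 0 0 20;0 0 0 0 0 0 30;0 0 0 0 0 0 30;0 0 0 0 0 0 30'; python3 -m inch '0 0 -.2 0 0 0 30;0 0 -.5 0 0 0 30;0 0 -1 0 0 0 30;0 0 -1 0 0 0 30;0 0 -1 0 0 0 30';python3 -m inch '0 1 -1 0 0 0 30;0 -1 -1 0 0 0 30;0 -1 -1 0 0 0 30;0 -1 0 0 0 0 30;0 -1 0 0 0 0 30' >/dev/null;python3 -m inch '0 -1 0 0 0 0 30;0 -1 0 0 0 0 30;0 -1 0 0 0 0 30;0 -1 0 0 0 0 30;0 -1 0 0 0 0 30'
python3 -c "
from h import *
cv2.imwrite('pics/m.png',np.vstack([cv2.resize(robot.capture('top')[170:230,260:380,::-1],None,fx=5,fy=5,interpolation=cv2.INTER_CUBIC),cv2.resize(robot.capture('scene')[165:220,260:380,::-1],None,fx=5,fy=5,interpolation=cv2.INTER_CUBIC)]))"
```

```text
time: 17.55
eef_pos: [0.5043, -0.0483, 0.0788]
ee_rot: [0.002, 0.71, 0.704, 0.001]
wrist_force: [1.9, -2.7, 1.7]
finger_gap: 0.0109
finger_force: 59.4
time: 18.18
eef_pos: [0.502, -0.0473, 0.0777]
ee_rot: [-0.0, 0.71, 0.705, -0.0]
wrist_force: [0.3, -0.4, 0.2]
finger_gap: 0.0301
finger_force: 0.0
time: 18.8
eef_pos: [0.5024, -0.0477, 0.1909]
ee_rot: [0.0, 0.71, 0.704, 0.001]
wrist_force: [0.9, 1.1, 0.3]
finger_gap: 0.03
finger_force: 0.0
time: 20.05
eef_pos: [0.283, -0.0468, 0.2808]
ee_rot: [0.001, 0.708, 0.706, 0.002]
wrist_force: [0.3, -0.3, 1.1]
finger_gap: 0.0303
finger_force: 0.0
```

View pics/m.png

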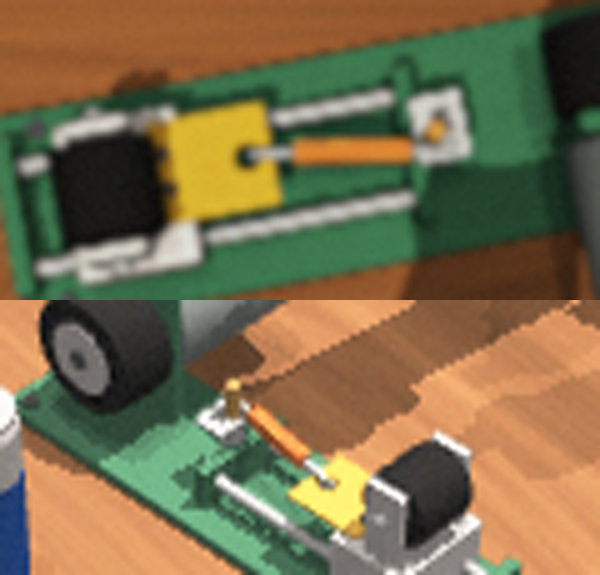

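The hook spans the tab at (309,201) and the post at (347,196). It lies flat with its leg behind the pin, and the slide is about 23 mm back. The arm is clear, so I'll hand it in.

```bash
python3 -m inch '0 0 0 0 0 0 30;0 0 0 0 0 0 30' >/dev/null; python3 -c "
from workcell import robot
print(robot.job_done())"
```

```text
the job is handed in; nothing more can be done
None
```

I handed the job in at about 20 s of the 67 s allowed. The last pictures show the hook upright and held between tab and post, with the slide about 23 mm back and the gripper clear; the hand-in returned no verdict.

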